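Load and lock a pair of angle brackets in the two-station drilling jig

TASK

Load the drilling jig: seat the two steel angle brackets in its pocket head to tail, each foot flat on the pocket floor and each upright standing just inside its bush block, then turn the red keeper fully across so that it covers both feet. Leave the glue bottle, tape measure, hinge and drill bit where they are.

Things in the scene. Friction and masses are not known exactly. Their poses are not given: they have to be found in the camera images.
- jig: fixed drilling jig: aluminium base 176 (x) x 104 (y) x 12 mm, origin under its centre. In its middle a rectangular pocket, 114 (x) x 68 (y) mm, floor 12 mm above the bench, between dark rails 10 mm high (12 mm wide at the sides, 14 at the ends). Two brackets fill it head to tail, one turned half round, each narrow toe strip beside the other's wide root; 4 mm play lengthways, 6 mm across.
- pocket_a_heel (a point): point on the pocket floor at jig x = -55, y = -32.5 mm, where the origin of the bracket in station a belongs (upright at the -x end, foot along jig +x, width towards jig +y). Just behind this upright (2 mm gap) stands a dark bush block, 14 mm thick, 26 mm wide, centred at jig y = -11 mm, top 84 mm above the bench
- pocket_a_toe (a point): point on the pocket floor at jig x = +55, y = -32.5 mm: where the toe point of the bracket in station a belongs
- pocket_b_heel (a point): point on the pocket floor at jig x = +55, y = +32.5 mm, where the origin of the bracket in station b belongs (upright at the +x end, foot along jig -x, width towards jig -y). Its bush block is the same size, at the +x end, centred at jig y = +11 mm
- pocket_b_toe (a point): point on the pocket floor at jig x = -55, y = +32.5 mm: where the toe point of the bracket in station b belongs
- bracket_1: steel angle bracket of 8 mm plate, 0.15 to 0.31 kg: upright 70 long x 44 wide, square to it a foot 110 long. Origin: outer corner (heel) on its straight side edge. Own x along the upright (fills x 0-70, y 0-8), y along the foot (x 0-8, y 0-110), z across the width from the straight edge (0-44; foot beyond y = 25 only 0-18). Starts lying on the straight edge: own z up
- bracket_2: identical to bracket_1, same origin and axes, but starts standing on its foot (own x up), as either of them does stably. Either bracket may go in either station
- bracket_1_toe (a point): toe point of bracket_1: the straight-edge corner of the foot's underside at the toe end, 110 mm from the origin along the bracket's y
- bracket_2_toe (a point): the same point on bracket_2
- keeper (a joint): turning keeper in the middle of the pocket: steel bar 50 x 12 x 8 mm, underside 10.5 mm above the pocket floor, with a red wing grip. 0 = open, bar along the jig's long side, between the feet; grows clockwise seen from above to 1.571 = closed, bar across, over both toe strips. Light friction (0.04 Nm), stays where left; starts open, 0 to 0.15
- keeper_grip (a point): middle of the red wing grip on the keeper's axis, 48 mm above the bench; wing 36 mm long in line with the bar, 11 mm thick, from 36 to 60 mm above the bench. Its x axis runs along bar and wing, z up
- drill_vice: bystander, fixed: blue drill vice, 124 x 226 x 60 mm tall, at the left of the work; origin under its middle, long side along its y (from -113 to +113 mm)
- glue_bottle: bystander: white glue bottle, 62 mm diameter, 196 mm tall, standing; origin at the centre of its base
- tape_measure: bystander: yellow tape measure, 37 x 103 x 64 mm tall; origin at the centre of its underside
- hinge_cup: bystander: concealed cup hinge of bright metal, 90 (its x) x 48 x 23 mm tall, lying; origin at the centre of its underside
- drill_bit: bystander: steel drill bit, 12 x 127 mm lying along its y, 12 mm tall; origin at its centre on the bench

How it is judged:
By the outcome, as a careful person would: the job done as asked, in the order asked, and still so for the second after the job is handed in, with the robot touching nothing.
It also fails if it takes over 70 s, if anything falls off the work surface, if the arm or the gripper's body presses on something with over 40 N, if the wrist force passes 120 N, or if a joint passes its speed limit or range.

ROBOT

A 6-joint arm with a two-finger parallel gripper is mounted at the origin on a cart in front of the work surface, level with it; the furniture and walls round the work are solid. World frame = base frame: x ahead of the robot, y to its left, z up, the work surface at z = 0. Lengths are in m, angles in rad, forces in N, time in s.
With the tool pointing down it reaches from about 0.35 to 0.775 m from the base axis. Payload 5.5 kg.
Tool frame: the origin (TCP) lies where the fingers leave the gripper's body, on its centre line; the fingertips stand env.tip_reach ahead of it and the grasp point (between the pads) lies 54 mm ahead of it (env.tip_reach is the distance from the TCP to the fingertips, in m); z points along the fingers, y is the line along which they close (so a half turn about z gives the same grasp; the last joint's range is limited). The gripper opens to 85 mm and grips with 20 to 120 N. Pads are 22 mm wide; open, the fingers measure 114 mm over their backs; the gripper's body (76 mm by 85 mm) begins 54 mm behind the grasp point. The pads swing forward as they close: fully open they stand 13 mm farther back than shut.
Start: joints at [1.203, 0.313, 0.046, 1.304, 0, 1.431], TCP at [0.13, 0.56, 0.304] pointing down, gripper open.
Joint ranges: [-2.76, 2.76], [-0.86, 1.69], [-1.03, 1.26], [-2.2, 2.34], [-1.47, 1.5], [-3.14, 3.14]. Speed limits (rad/s): [2.57, 2.57, 3.14, 3.14, 3.14, 3.14].

INTERFACE

Orientations are given as a unit quaternion [w, x, y, z].
In Python, from workcell import status, optics, hand_in, env gives the robot as it stands.
- The arm moves only by the shell command python3 -m handwheel 'ROWS' [FORCE]. ROWS is a JSON object whose one key "deltas" holds a list of rows, each a list of 5 numbers: the opening, from -1 (shut) to 1 (fully open), then the shift along the tool's x, y, z in units of 40 mm (1.0 is 40 mm), then the turn about the tool's z in units of 10 degrees (1.0 is 10 degrees). In form: {"deltas": [[jaw, x, y, z, roll], ...]}. A call has 1 to 20 rows; each row shifts and turns the commanded pose from where the row before left it, along the tool's axes as they then stand; what a row does not reach is not made up. A row lasts 1/8 s, in which the tool goes at most 62.5 mm and 10.7 degrees, less where a joint would pass 70% of its speed; a pose out of reach is approached as far as the arm can. A call is refused whole if a number of a shift passes 1 or a number of a turn 1, either way. A call with a gripper value outside its range is refused whole. The fingers move at their own pace and stop on an object; FORCE is the grip in N (left out, the last holds). Time passes only in rows, so rows that do not move let the fingers close. It gives the time, the measured TCP pose, the force, the opening and the grip force at its end, in the units of the state.
- status.get_state(): the state, without advancing time (a new reading comes with each control period).
- optics.read_camera(name): name is "scene" or "top"; returns a dict with "frame" (384x512x3 uint8, red, green, blue), "depth" (384x512 float32, m along the optical axis (not along the pixel's ray), 0 where there is no reading), "vfov" (degrees; the focal length in pixels is half the picture's height over the tangent of half this angle, whatever the lens; pixels are square), "cx", "cy" (the principal point, pixels), "origin" and "attitude" of the camera in the world. Camera axes: x right, y down, z forward; pixel columns grow to the right and rows downward; lengths in m; the calibration is good to about 2 mm. A picture is of the moment at which its call begins.
- hand_in(): hands the job in; it is judged then, once.
The state is a dict: "clock": time; "joint_pos": joint angles; "qvel": joint speeds; "tau": joint torques, N m; "tcp_pos": TCP position; "orientation": TCP orientation; "wrist_force": force on the tool from outside, world axes, zero at the start; "ft_torque": the same for the moment, N m; "finger_gap": finger opening in m; "grip_force": force on a finger pad.
Only numpy, scipy, OpenCV 4.12 (cv2) and the standard library are available. Lean on these libraries where they do the work, as an engineer would, in place of code of your own. Each camera call takes 0.05 s, during which the arm holds its last target. There are 200 camera calls.

## Working session

There is one attempt and no reset: what is moved stays moved. The work goes in short steps, Python scripts to look and compute and a shell command to move; the robot and the scene stay as the last step left them, time stands still between calls to the robot, and variables do not carry over. Pictures are saved under pics/ and viewed, at most 10 in all, crops included, and the job is handed in when it is done.

```bash
ls; mkdir -p pics; cat > h.py <<'E'
import numpy as np, cv2
from workcell import status, optics, env
from scipy.spatial.transform import Rotation as R
def rot(q): return R.from_quat([q[1],q[2],q[3],q[0]]).as_matrix()
def cam(n):
    c=optics.read_camera(n); c['f']=192/np.tan(np.radians(c['vfov'])/2); c['R']=rot(c['attitude']) if len(np.ravel(c['attitude']))==4 else np.array(c['attitude']); c['o']=np.array(c['origin']); return c
def ray(c,u,v,z):
    d=c['R']@np.array([(u-c['cx'])/c['f'],(v-c['cy'])/c['f'],1]); return c['o']+d*(z-c['o'][2])/d[2]
def cloud(c):
    v,u=np.mgrid[:384,:512]; d=c['depth']; P=np.stack([(u-c['cx'])/c['f']*d,(v-c['cy'])/c['f']*d,d],-1)
    return P@c['R'].T+c['o']
E
python3 - <<'E'
from h import *
for n in('scene','top'):
    c=cam(n); print(n,c['o'],c['attitude'],c['vfov'],c['cx'],c['cy'],(c['depth']>0).mean())
    cv2.imwrite(f'pics/{n}0.png',cv2.resize(c['frame'][...,::-1],(768,576)))
print(status.get_state(),env.tip_reach)
E
```

```text
pics
scene [-0.05272888  0.40053075  0.49670432] [ 0.21920729 -0.39733522  0.76811062 -0.451751  ] 55.19854510584659 253.46390515001332 184.62520331801366 0.9959259033203125
top [ 0.37802869 -0.02037637  1.05536787] [-0.05273034  0.71156629 -0.69898777  0.04805231] 47.798477684838964 257.77399269176516 191.04056416001447 0.9961039225260416
{'clock': 0.1, 'joint_pos': array([1.20340674e+00, 3.13942855e-01, 4.50837554e-02, 1.30361808e+00,
       1.15156093e-05, 1.43120183e+00]), 'qvel': array([-3.49815495e-04,  2.91052076e-05,  3.48279172e-03, -2.70369966e-04,
        5.89609677e-04, -3.64216582e-04]), 'tau': array([ 2.32833991e-03, -4.81728387e+01,  2.99242562e+01,  1.28176771e-02,
       -1.07698261e-04, -1.39938894e-05]), 'tcp_pos': array([0.1297305 , 0.5598188 , 0.30308435]), 'orientation': array([-2.16340276e-04,  1.13651411e-01,  9.93520332e-01, -8.12122102e-04]), 'wrist_force': array([-0.06432695,  0.42442972, -0.07526353]), 'ft_torque': array([ 0.04120449,  0.02116759, -0.02778298]), 'grip_force': 0.0, 'finger_gap': 0.08532076112823968} 0.0726
```

View pics/scene0.png

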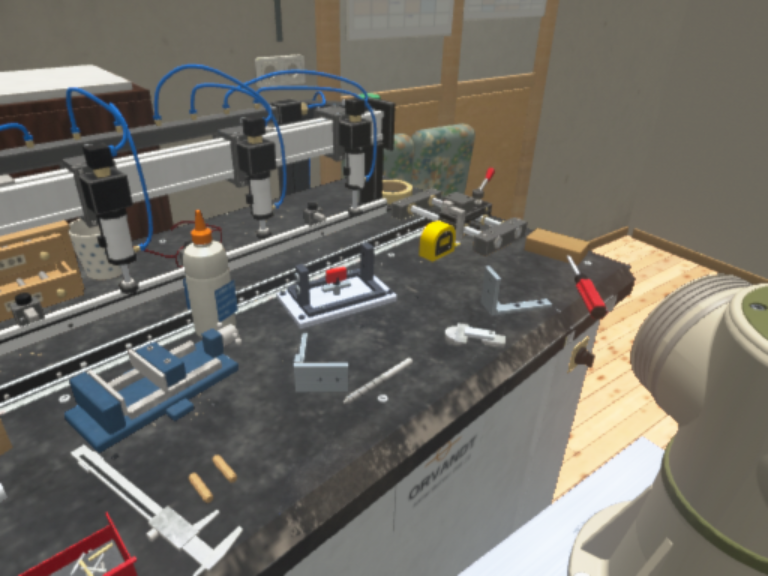

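View pics/top0.png

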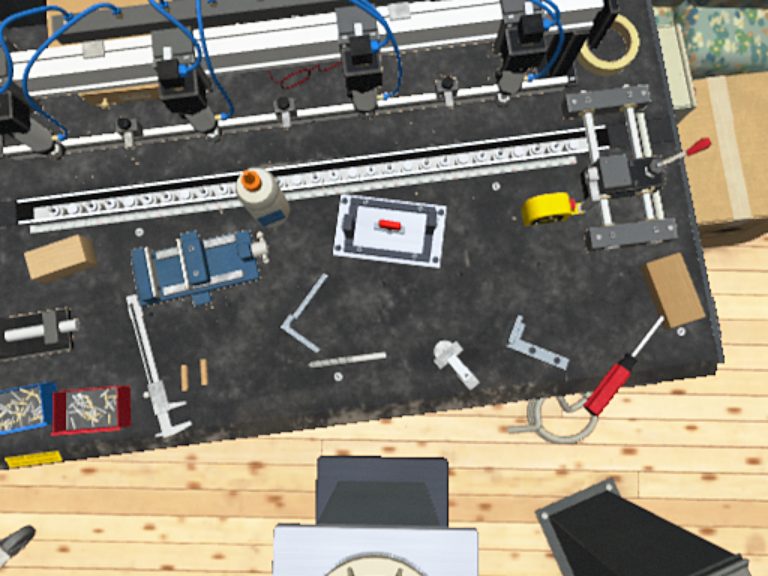

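The scene view shows bracket_1 lying at about (315,370), bracket_2 standing at (510,295) and the jig at (335,290). In the top view, up is +x: jig (390,230), bracket_1 (305,315), bracket_2 (540,345), both in 768-wide pixels.

```bash
cat >> h.py <<'E'
def rect(P,m):
    p=P[m][:,:2].astype(np.float32)*1000
    r=cv2.minAreaRect(p); return np.round(r[0],1),np.round(r[1],1),round(r[2],2),len(p)
E
python3 - <<'E'
from h import *
for n in('top','scene'):
    c=cam(n); P=cloud(c); z=P[...,2]; f=c['frame'].astype(int)
    np.savez(f'{n}.npz',P=P,f=f)
    jc=ray(c,260,153,.012) if n=='top' else jc
    print(n,'jig ctr',jc)
    near=np.hypot(P[...,0]-jc[0],P[...,1]-jc[1])
    hs=f.max(-1)-f.min(-1)
    print(' base',rect(P,(near<.115)&(z>.007)&(z<.017)&(f.min(-1)>130)))
    rm=(near<.09)&(z>.077)&(z<.09)
    k,l=cv2.connectedComponents(rm.astype(np.uint8))
    for i in range(1,k):
        if (l==i).sum()>8: print(' block',rect(P,l==i),z[l==i].mean())
    red=(f[...,0]>150)&(f[...,1]<80)&(near<.06)
    print(' red',rect(P,red),z[red].mean(),np.percentile(z[red],[5,95]))
    for nm,(x,y) in dict(b1=ray(c,203,210,.03)[:2],b2=ray(c,360,230,.03)[:2]).items() if n=='top' else bb.items():
        if n=='top': bb=locals().get('bb',{}); bb[nm]=(x,y)
        nb=np.hypot(P[...,0]-x,P[...,1]-y)<.085
        for lo,hi in((.004,.013),(.014,.022),(.039,.049),(.065,.075)):
            m=nb&(z>lo)&(z<hi)
            if m.sum()>5: print(' ',nm,lo,rect(P,m),z[m].mean())
c=cam('top'); cv2.imwrite('pics/t1.png',cv2.resize(c['frame'][120:275,180:400,::-1],None,fx=3.6,fy=3.6,interpolation=2))
c=cam('scene'); cv2.imwrite('pics/s1.png',cv2.resize(c['frame'][150:275,180:380,::-1],None,fx=4,fy=4,interpolation=2))
E
```

```text
top jig ctr [ 0.62258325 -0.01584351  0.012     ]
 base (array([621.1, -13.9]), array([176. , 103.5]), 84.12, 1719)
 block (array([625.3, -78.1]), array([13.7, 26.4]), 88.73, 67) 0.08342265102072442
 block (array([615.9,  52. ]), array([24.9, 16.5]), 1.31, 73) 0.08287321889543615
 red (array([621.2, -14.6]), array([32. ,  8.6]), 79.47, 52) 0.05897570098969593 [0.05631056 0.06242137]
  b1 0.004 (array([476.3, 127.8]), array([130.1, 158.1]), 86.05, 113) 0.007941371102073057
  b1 0.014 (array([487.3, 114.4]), array([ 46.7, 119.2]), 86.02, 127) 0.01772355636187797
  b1 0.039 (array([442.1, 121.7]), array([72. , 22.8]), 44.49, 130) 0.043598606756298564
  b2 0.004 (array([ 440.7, -242.9]), array([126.7, 144.8]), 11.34, 366) 0.007538201176411972
  b2 0.014 (array([ 455.9, -203.1]), array([ 6., 39.]), 78.96, 8) 0.018694832009227697
  b2 0.039 (array([ 456.6, -202.8]), array([ 3.7, 38.7]), 73.62, 13) 0.0430159693060744
  b2 0.065 (array([ 457.3, -207.4]), array([ 8.2, 43.8]), 68.22, 72) 0.06910696664913452
scene jig ctr [ 0.62258325 -0.01584351  0.012     ]
 base (array([620.8, -12.4]), array
[... 229 characters left out ...]
([32.1,  6.4]), 79.57, 29) 0.05907622401973366 [0.05689172 0.06131262]
  b1 0.004 (array([456. , 116.9]), array([124.5,  71.4]), 15.83, 228) 0.008359205516459406
  b1 0.014 (array([484.7, 122.8]), array([ 59.8, 126.1]), 85.71, 185) 0.018156439045717312
  b1 0.039 (array([443.4, 126. ]), array([72.3, 23.5]), 39.54, 179) 0.04333182120111623
  b2 0.004 (array([ 430. , -245.9]), array([115.3,  40. ]), 56.16, 231) 0.008042999911308564
  b2 0.014 (array([ 459.5, -202.3]), array([ 7.3, 44.3]), 76.19, 31) 0.017787938756924013
  b2 0.039 (array([ 459.9, -202.9]), array([ 7.6, 44.8]), 78.24, 46) 0.043992098870898506
  b2 0.065 (array([ 459., -206.]), array([ 9.3, 44.5]), 68.59, 47) 0.06933103385584818
```

View pics/t1.png

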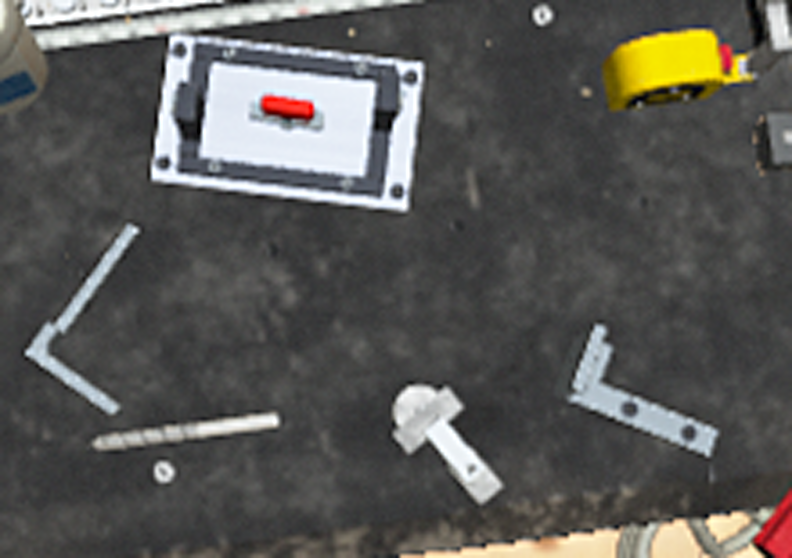

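View pics/s1.png

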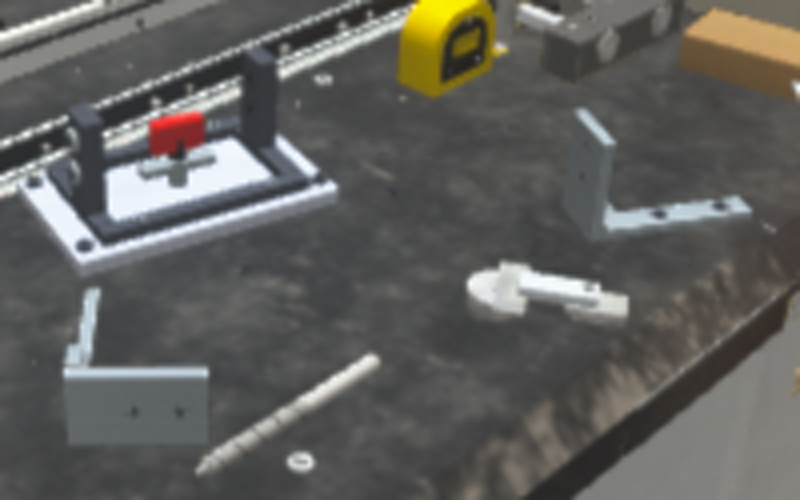

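```bash
python3 - <<'E'
from h import *
def fit(p):
    p=p[:,:2]*1000; m=p.mean(0); w,v=np.linalg.eigh(np.cov((p-m).T)); d=v[:,1]; s=(p-m)@d; t=(p-m)@v[:,0]
    return m.round(1),round(np.degrees(np.arctan2(d[1],d[0])),1),(s.min().round(1),s.max().round(1)),(t.min().round(1),t.max().round(1)),len(p)
for n in('top','scene'):
    c=cam(n); f=c['frame']; P=cloud(c); z=P[...,2]; br=f.min(-1)>95
    def px(m,h):
        v,u=np.nonzero(m); return np.array([ray(c,a,b,h) for a,b in zip(u,v)])
    def box(x,y,r): return np.hypot(P[...,0]-x,P[...,1]-y)<r
    m=box(.425,-.25,.075)&br&(z<.012)&(z>.004); print(n,'b2 foot z8',fit(px(m,.008)))
    m=box(.459,-.207,.04)&(z>.064); print(' b2 upright top',fit(px(m,.07)))
    m=box(.49,.11,.075)&br&(z<.022)&(z>.013); print(' b1 foot z18',fit(px(m,.018)))
    m=box(.44,.123,.075)&(z>.038)&(z<.05); q=px(m,.044); print(' b1 44 level',fit(q))
    # split: upright part = lower x side
    d=np.array([np.cos(np.radians(40)),np.sin(np.radians(40))]); 
    k=q[:,1]*1000<140; print(' b1 upright',fit(q[k]))
    print(' corners b1', [q[i,:2].round(4).tolist() for i in (q[:,0].argmin(),q[:,0].argmax(),q[:,1].argmin(),q[:,1].argmax())])
E
```

```text
top b2 foot z8 (array([ 428.2, -253.1]), np.float64(63.0), (np.float64(-52.3), np.float64(45.1)), (np.float64(-28.4), np.float64(50.6)), 291)
 b2 upright top (array([ 456.7, -206.8]), np.float64(157.7), (np.float64(-22.6), np.float64(21.4)), (np.float64(-4.2), np.float64(4.6)), 72)
 b1 foot z18 (array([507.6, 112.5]), np.float64(151.1), (np.float64(-43.7), np.float64(62.9)), (np.float64(-8.2), np.float64(54.3)), 120)
 b1 44 level (array([445.7, 126.3]), np.float64(48.0), (np.float64(-42.1), np.float64(29.5)), (np.float64(-14.0), np.float64(9.2)), 132)
 b1 upright (array([439.5, 118.5]), np.float64(45.7), (np.float64(-32.1), np.float64(39.8)), (np.float64(-11.8), np.float64(9.3)), 92)
 corners b1 [[0.418, 0.0969], [0.4757, 0.1387], [0.4227, 0.0924], [0.4566, 0.152]]
scene b2 foot z8 (array([ 426. , -250.7]), np.float64(69.0), (np.float64(-51.6), np.float64(54.0)), (np.float64(-19.8), np.float64(13.3)), 203)
 b2 upright top (array([ 456.2, -202.4]), np.float64(155.6), (np.float64(-26.3), np.float64(23.7)), (np.float64(-6.4), np.float64(6.4)), 53)
 b1 foot z18 (array([485.4, 122.7]), np.float64(156.1), (np.float64(-69.2), np.float64(50.1)), (np.float64(-17.0), np.float64(39.0)), 125)
 b1 44 level (array([443.4, 128.1]), np.float64(47.4), (np.float64(-39.1), np.float64(32.8)), (np.float64(-18.7), np.float64(12.6)), 197)
 b1 upright (array([436.3, 119.4]), np.float64(45.1), (np.float64(-28.1), np.float64(42.6)), (np.float64(-16.4), np.float64(10.7)), 133)
 corners b1 [[0.4145, 0.1015], [0.4787, 0.1402], [0.4247, 0.0949], [0.4524, 0.1566]]
```

```bash
cat >> h.py <<'E'
def plan(x=None,y=None,z=None,ang=None):
    """target of TCP (m) & world angle of tool y (deg, mod 180). roll first, then shifts"""
    s=status.get_state(); Rm=rot(s['orientation']); p=s['tcp_pos']
    cur=np.degrees(np.arctan2(Rm[1,1],Rm[0,1]))
    t=np.array([p[0] if x is None else x,p[1] if y is None else y,p[2] if z is None else z])
    out='t %.2f pos %s ang %.1f j6 %.2f F %s gap %.1f grip %.1f'%(s['clock'],p.round(4),cur,s['joint_pos'][5],np.round(s['wrist_force'],1),s['finger_gap']*1000,s['grip_force'])
    a=cur
    if ang is not None:
        d=(ang-cur+90)%180-90; a=cur+d; out+='\n roll %.2f'%(-d/10)
    r=np.radians(a); ty=np.array([np.cos(r),np.sin(r),0]); tx=np.array([-np.sin(r),np.cos(r),0])*np.sign(-1)
    tx=np.cross(ty,[0,0,-1]); dd=t-p
    print(out,'\n shift units x %.2f y %.2f z %.2f'%(dd@tx/.04,dd@ty/.04,-dd[2]/.04))
E
python3 - <<'E'
from h import *
c=cam('top');P=cloud(c);f=c['frame'];z=P[...,2]
for u,v in((206.4,243),(257,236),(287,240)): print(ray(c,u,v,.006))
m=(np.hypot(P[...,0]-.385,P[...,1]-.09)<.085)&(f.min(-1)>110)&(z>.006)&(z<.02)&(P[...,0]<.41)
print('bit',rect(P,m))
plan(.4247,.103,.304,144)
E
```

```text
[0.40019883 0.10929405 0.006     ]
[ 0.41915964 -0.01216564  0.006     ]
[ 0.41087804 -0.08453744  0.006     ]
bit (array([395. ,  65.6]), array([26.2, 89.1]), 1.02, 93)
t 0.45 pos [0.1299 0.5602 0.3038] ang 76.9 j6 1.43 F [-0.  -0.   0.9] gap 85.2 grip 0.0
 roll -6.71 
 shift units x 4.91 y -12.68 z -0.00
```

```bash
python3 -m handwheel '{"deltas": [[-0.2,0,0,0,-0.96],[-0.2,0,0,0,-0.96],[-0.2,0,0,0,-0.96],[-0.2,0,0,0,-0.96],[-0.2,0,0,0,-0.96],[-0.2,0,0,0,-0.96],[-0.2,0,0,0,-0.95],[-0.2,0.38,-0.98,0,0],[-0.2,0.38,-0.98,0,0],[-0.2,0.38,-0.98,0,0],[-0.2,0.38,-0.98,0,0],[-0.2,0.38,-0.98,0,0],[-0.2,0.38,-0.98,0,0],[-0.2,0.38,-0.98,0,0],[-0.2,0.38,-0.98,0,0],[-0.2,0.38,-0.98,0,0],[-0.2,0.38,-0.98,0,0],[-0.2,0.38,-0.98,0,0],[-0.2,0.38,-0.98,0,0],[-0.2,0,0,0,0]]}' 60
python3 - <<'E'
from h import *
plan(.427,.106,.034+.054,144)
E
```

```text
clock: 2.95
tcp_pos: [0.405, 0.1345, 0.304]
orientation: [0.0, -0.452, 0.892, -0.0]
wrist_force: [0.7, 0.5, 0.4]
finger_gap: 0.0341
grip_force: 0.0
t 2.95 pos [0.405  0.1345 0.304 ] ang 143.8 j6 -0.81 F [0.7 0.5 0.4] gap 34.1 grip 0.0
 roll -0.02 
 shift units x 0.25 y -0.86 z 5.40
```

```bash
python3 -m handwheel '{"deltas": [[-0.2,0.25,-0.86,0,0],[-0.2,0,0,0.9,0],[-0.2,0,0,0.9,0],[-0.2,0,0,0.9,0],[-0.2,0,0,0.9,0],[-0.2,0,0,0.9,0],[-0.2,0,0,0.9,0],[-0.2,0,0,0,0],[-1,0,0,0,0],[-1,0,0,0,0],[-1,0,0,0,0],[-1,0,0,0,0]]}' 60
python3 - <<'E'
from h import *
plan(.427,.106,.034+.054,144)
c=cam('scene'); cv2.imwrite('pics/s2.png',cv2.resize(c['frame'][170:290,150:330,::-1],None,fx=4,fy=4,interpolation=2))
E
```

```text
clock: 4.45
tcp_pos: [0.4269, 0.1083, 0.0895]
orientation: [0.002, -0.454, 0.891, -0.0]
wrist_force: [-0.9, 0.1, 7.8]
finger_gap: 0.0069
grip_force: 61.5
t 4.45 pos [0.4269 0.1083 0.0895] ang 144.1 j6 -0.88 F [-0.9  0.1  7.8] gap 6.9 grip 61.5
 roll 0.01 
 shift units x 0.05 y -0.04 z 0.04
```

View pics/s2.png

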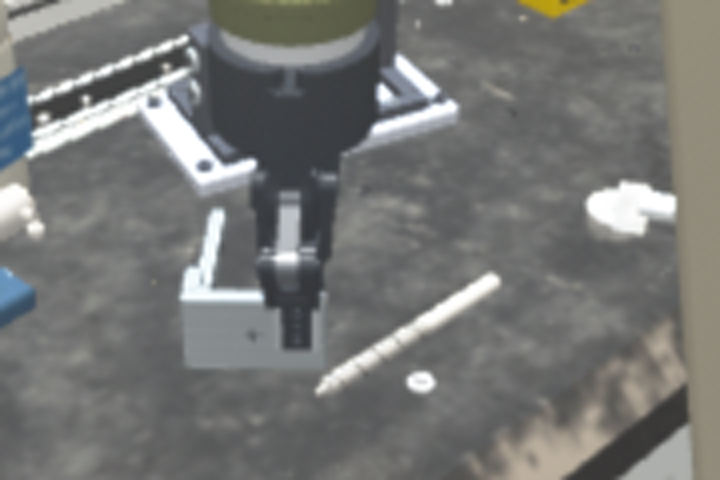

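Pads hold the plate near the free end of the upright (pads at about (295,320)), clear of the drill bit. Next: lift, shift away from the bit, and loosen the grip to let it swing.

```bash
python3 -m handwheel '{"deltas": [[-1,0,0,-0.5,0],[-1,0,0,-0.5,0],[-1,-0.38,0,-0.1,0],[-1,-0.37,0,0,0],[-1,0,0,0,0]]}' 60
python3 -m handwheel '{"deltas": [[-1,0,0,0,0],[-1,0,0,0,0],[-1,0,0,0,0],[-1,0,0,0,0]]}' 20
python3 - <<'E'
from h import *
c=cam('scene'); cv2.imwrite('pics/s3.png',cv2.resize(c['frame'][150:290,150:330,::-1],None,fx=4,fy=4,interpolation=2))
E
```

```text
clock: 5.12
tcp_pos: [0.4438, 0.1334, 0.1313]
orientation: [-0.0, -0.455, 0.89, 0.0]
wrist_force: [-0.5, 0.6, -2.9]
finger_gap: 0.0068
grip_force: 60.1
clock: 5.62
tcp_pos: [0.443, 0.1322, 0.1318]
orientation: [-0.0, -0.454, 0.891, 0.0]
wrist_force: [-0.0, 0.7, -2.6]
finger_gap: 0.0068
grip_force: 60.1
```

View pics/s3.png

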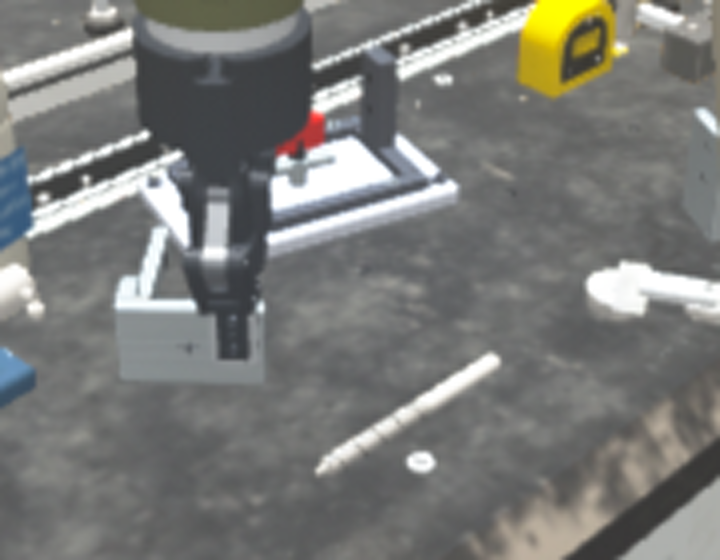

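The bracket is still level at 60 N, because the lower force did not take effect. I'll re-command the jaw to lower it.

```bash
python3 -m handwheel '{"deltas": [[-0.9,0,0,0,0],[-0.9,0,0,0,0],[-0.9,0,0,0,0],[-0.9,0,0,0,0]]}' 20
python3 - <<'E'
from h import *
c=cam('scene');P=cloud(c);f=c['frame'];m=(f.min(-1)>95)&(np.hypot(P[...,0]-.46,P[...,1]-.15)<.06)&(P[...,2]>.003)&(f[...,0]<200)
print(status.get_state()['ft_torque'],P[m][:,2].min(),P[m][:,2].max(), m.sum())
E
```

```text
clock: 6.18
tcp_pos: [0.4432, 0.1324, 0.1319]
orientation: [0.0, -0.454, 0.891, 0.0]
wrist_force: [0.0, -1.3, -2.3]
finger_gap: 0.0068
grip_force: 60.1
[-0.05868886  0.14998277 -0.00302029] 0.003295447739717128 0.46805384938623507 5467
```

```bash
python3 -m handwheel '{"deltas": [[-0.85,0,0,0,0],[-0.85,0,0,0,0]]}' 20;  python3 -m handwheel '{"deltas": [[-0.83,0,0,0,0],[-0.83,0,0,0,0],[-0.83,0,0,0,0]]}' 20 | grep -E 'gap|grip|wrist'
```

```text
clock: 6.48
tcp_pos: [0.4432, 0.1324, 0.1319]
orientation: [0.0, -0.454, 0.891, 0.0]
wrist_force: [-0.4, -1.2, -2.9]
finger_gap: 0.0067
grip_force: 60.1
wrist_force: [-0.7, -0.2, -2.5]
finger_gap: 0.0074
grip_force: 33.7
```

```bash
python3 -m handwheel '{"deltas": [[-0.822,0,0,0,0],[-0.822,0,0,0,0]]}' 20| grep -E 'gap|grip|wrist';  python3 -m handwheel '{"deltas": [[-0.818,0,0,0,0],[-0.818,0,0,0,0]]}' 20 | grep -E 'gap|grip|wrist'
python3 - <<'E'
from h import *
c=cam('scene'); cv2.imwrite('pics/s4.png',cv2.resize(c['frame'][150:290,150:330,::-1],None,fx=3,fy=3,interpolation=2)); print(status.get_state()['ft_torque'])
E
```

```text
wrist_force: [-0.3, -0.2, -2.5]
finger_gap: 0.0076
grip_force: 18.1
wrist_force: [0.4, 0.5, -2.7]
finger_gap: 0.0076
grip_force: 10.2
[-0.06021759  0.11490738 -0.03042794]
```

View pics/s4.png

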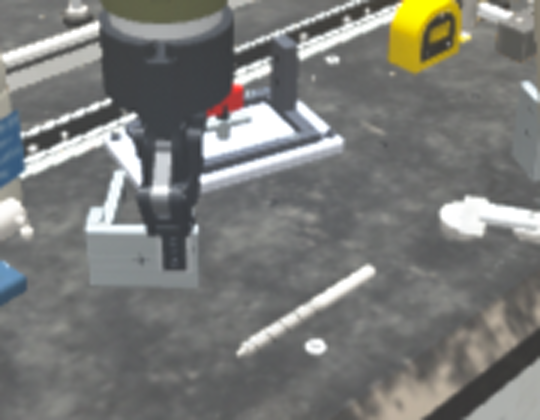

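```bash
cat > tq.py <<'E'
from h import *
s=status.get_state(); t=s['ft_torque']; print('Mpivot %.3f'%(t[0]*.81-t[1]*.588), 'F',s['wrist_force'].round(1),'gap',s['finger_gap'],'grip',s['grip_force'])
E
python3 -m handwheel '{"deltas": [[-0.816,0,0,0,0],[-0.8155,0,0,0,0],[-0.8155,0,0,0,0]]}' 20 >/dev/null; python3 tq.py
python3 -m handwheel '{"deltas": [[-0.815,0,0,0,0],[-0.815,0,0,0,0]]}' 20 >/dev/null; python3 tq.py
python3 -m handwheel '{"deltas": [[-0.8145,0,0,0,0],[-0.8145,0,0,0,0]]}' 20 >/dev/null; python3 tq.py
```

```text
Mpivot -0.167 F [-0.5 -0.5 -1.8] gap 0.007680690560216707 grip 4.532105103135109
Mpivot 0.008 F [-0.2  0.2 -2.9] gap 0.008154651712529257 grip 3.737720511853695
Mpivot -0.020 F [ 0.4 -0.1 -3.2] gap 0.007817438307961421 grip 3.077806457877159
```

```bash
python3 -m handwheel '{"deltas": [[-0.825,0,0,0,0],[-0.825,0,0,0,0]]}' 20 >/dev/null; python3 tq.py
python3 - <<'E'
from h import *
c=cam('scene'); cv2.imwrite('pics/s5.png',cv2.resize(c['frame'][150:290,150:330,::-1],None,fx=4,fy=4,interpolation=2))
E
```

```text
Mpivot 0.024 F [-0.2 -0.2 -3.2] gap 0.007775161129548001 grip 12.147296816110611
```

View pics/s5.png

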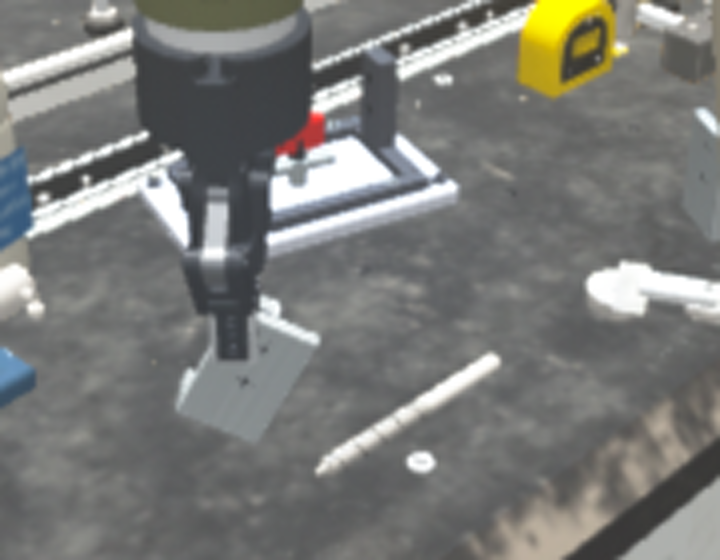

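The bracket has swung most of the way, its heel corner lowest at (255,440) and the upright tilted about 60°. Pressing it onto the bench should level it.

```bash
python3 -m handwheel '{"deltas": [[-0.819,0,0,0.1,0],[-0.819,0,0,0.1,0],[-0.819,0,0,0.1,0],[-0.819,0,0,0.1,0]]}' 20 >/dev/null; python3 tq.py
python3 -m handwheel '{"deltas": [[-0.819,0,0,0.05,0],[-0.819,0,0,0.05,0]]}' 20 >/dev/null; python3 tq.py
python3 -m handwheel '{"deltas": [[-0.819,0,0,0.05,0],[-0.819,0,0,0.05,0]]}' 20 | grep pos; python3 tq.py
python3 - <<'E'
from h import *
c=cam('scene'); P=cloud(c); f=c['frame']; v0,u0=150,150
cv2.imwrite('pics/s6.png',cv2.resize(c['frame'][150:290,150:330,::-1],None,fx=3,fy=3,interpolation=2))
E
```

```text
Mpivot 0.613 F [-6.3  9.3 22.9] gap 0.007738271944562232 grip 17.009529769420624
Mpivot 0.729 F [-7.   9.5 24.4] gap 0.007910361234497855 grip 18.91418293118477
tcp_pos: [0.4452, 0.135, 0.1113]
Mpivot 0.914 F [-7.4 10.3 26.1] gap 0.007831858555835028 grip 20.247676223516464
```

View pics/s6.png

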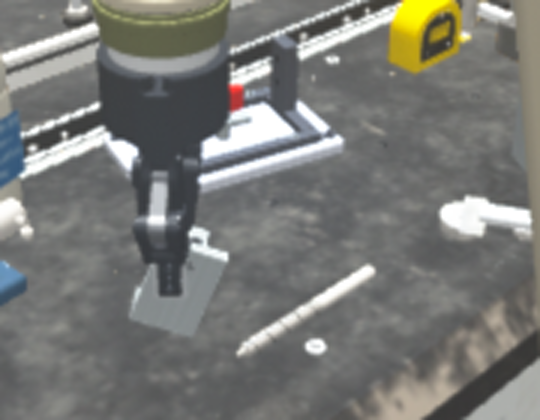

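```bash
python3 -m handwheel '{"deltas": [[-0.814,0,0,0,0],[-0.81,0,0,0,0],[-0.81,0,0,0,0],[-0.8,0,0,0,0],[-0.79,0,0,0,0],[-0.78,0,0,0,0],[-0.7,0,0,0,0],[-0.6,0,0,0,0]]}' 20 >/dev/null; python3 tq.py
python3 - <<'E'
from h import *
plan()
c=cam('scene'); P=cloud(c); f=c['frame']
m=(np.hypot(P[...,0]-.445,P[...,1]-.12)<.08)&(P[...,2]>.003)&(f.min(-1)>95)&(f.max(-1)<215)
z=P[...,2][m]; print(np.histogram(z,bins=[0,.004,.007,.01,.015,.02,.03,.04,.05,.06,.067,.072,.08,.1,.15]))
cv2.imwrite('pics/s7.png',cv2.resize(c['frame'][150:290,150:330,::-1],None,fx=3,fy=3,interpolation=2))
E
```

```text
Mpivot 0.009 F [-0.1 -0.  -0.8] gap 0.0172700393634102 grip 0.0
t 10.62 pos [0.4432 0.1323 0.1079] ang 144.0 j6 -0.83 F [-0.1 -0.  -0.8] gap 17.3 grip 0.0 
 shift units x 0.00 y 0.00 z -0.00
(array([ 18,  67,  74,  52,  46,  73,  61,  76,  69,  35,  18,   0,   2,
       120]), array([0.   , 0.004, 0.007, 0.01 , 0.015, 0.02 , 0.03 , 0.04 , 0.05 ,
       0.06 , 0.067, 0.072, 0.08 , 0.1  , 0.15 ]))
```

View pics/s7.png

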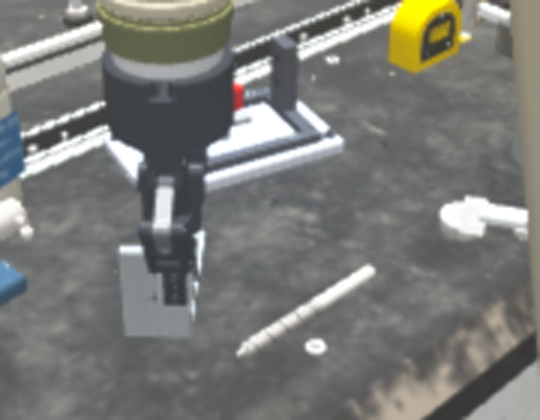

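The bracket now stands upright on its foot, plate at (155,290). I'll lift off and take bracket_2 first, across its width, for station a.

```bash
python3 -m handwheel '{"deltas": [[-0.6,0,0,-0.5,0],[-0.6,0,0,-1,0],[-0.6,0,0,-1,0],[-0.6,0,0,-1,0],[0.5,0,0,-0.5,-0.68],[0.9,0,0,0,-0.68]]}' 60 | grep pos
python3 - <<'E'
from h import *
plan(.4573,-.206,.268,157.5)
E
```

```text
tcp_pos: [0.4442, 0.1325, 0.27]
t 11.43 pos [0.4442 0.1325 0.27  ] ang 157.9 j6 -1.07 F [ 0.  -0.1 -0.8] gap 52.5 grip 0.0
 roll 0.04 
 shift units x 7.69 y -3.54 z 0.05
```

```bash
python3 -m handwheel '{"deltas": [[0.9,0.85,-0.39,0,0],[0.9,0.85,-0.39,0,0],[0.9,0.85,-0.39,0,0],[0.9,0.85,-0.39,0,0],[0.9,0.85,-0.39,0,0],[0.9,0.85,-0.39,0,0],[0.9,0.85,-0.39,0,0],[0.9,0.85,-0.39,0,0],[0.9,0.85,-0.39,0,0],[0.9,0,0,0,0]]}' 60 | grep pos
python3 - <<'E'
from h import *
plan(.4573,-.206,.104,157.5)
# bracket_1 now
for n in('top','scene'):
    c=cam(n); P=cloud(c); z=P[...,2]; f=c['frame']
    nb=np.hypot(P[...,0]-.45,P[...,1]-.13)<.1
    m=nb&(z>.063)&(z<.077); print(n,'b1 top',rect(P,m), z[m].mean())
    m=nb&(z>.005)&(z<.012)&(f.min(-1)>95); v,u=np.nonzero(m); q=np.array([ray(c,a,b,.008) for a,b in zip(u,v)])
    print('  foot',cv2.minAreaRect((q[:,:2]*1000).astype(np.float32)), len(q))
    # bracket 2 inner/outer measure again
    m=(np.hypot(P[...,0]-.457,P[...,1]+.206)<.04)&(z>.05)&(z<.075)&(f.min(-1)>95)
    if m.sum()>5: print('  b2',rect(P,m))
E
```

```text
tcp_pos: [0.4568, -0.2063, 0.2676]
t 12.68 pos [ 0.4568 -0.2063  0.2676] ang 157.4 j6 -1.76 F [-0.3  0.5 -0.5] gap 81.1 grip 0.0
 roll -0.01 
 shift units x -0.01 y -0.01 z 4.09
top b1 top (array([450.4, 143.3]), array([43.5,  8. ]), 53.63, 70) 0.06917184866068295
  foot ((449.2864074707031, 80.71321105957031), (132.6699676513672, 108.10244750976562), 34.66725158691406) 428
  b2 (array([ 457.5, -207.2]), array([ 8.6, 43.4]), 69.69, 69)
scene b1 top (array([451.7, 145.6]), array([43.3,  9.4]), 54.26, 129) 0.06824662790307172
  foot ((451.91143798828125, 83.99201965332031), (123.38401794433594, 117.20358276367188), 38.17374038696289) 321
```

```bash
python3 -m handwheel '{"deltas": [[0.9,0,0,0.9,0],[0.9,0,0,0.9,0],[0.9,0,0,0.9,0],[0.9,0,0,0.9,0],[0.9,0,0,0.45,0],[0.9,0,0,0,0],[0,0,0,0,0],[-0.1,0,0,0,0],[-0.1,0,0,0,0],[-0.1,0,0,0,0],[-0.1,0,0,0,0]]}' 80
python3 - <<'E'
from h import *
plan()
E
```

```text
clock: 14.15
tcp_pos: [0.4577, -0.2044, 0.1075]
orientation: [0.001, -0.557, 0.831, -0.001]
wrist_force: [0.3, 1.3, 5.2]
finger_gap: 0.0424
grip_force: 80.6
t 14.15 pos [ 0.4577 -0.2044  0.1075] ang 157.7 j6 -1.76 F [0.3 1.3 5.2] gap 42.4 grip 80.6 
 shift units x 0.00 y 0.00 z -0.00
```

```bash
python3 -m handwheel '{"deltas": [[-0.1,0,0,-0.5,0],[-0.1,0,0,-1,0],[-0.1,0,0,-1,0],[-0.1,0,0,-0.3,-0.85],[-0.1,0,0,0,-0.81],[-0.1,0,0,0,0]]}' 80 | grep -E 'grip|gap'
python3 - <<'E'
from h import *
plan(.6158,.0387,None,174.3)
E
```

```text
finger_gap: 0.0427
grip_force: 81.5
t 14.90 pos [ 0.4567 -0.2041  0.2185] ang 174.2 j6 -2.05 F [-0.2 -0.3 -1.3] gap 42.7 grip 81.5
 roll -0.01 
 shift units x -6.43 y -3.36 z -0.00
```

```bash
python3 -m handwheel '{"deltas": [[-0.1,-0.72,-0.37,0,0],[-0.1,-0.72,-0.37,0,0],[-0.1,-0.72,-0.37,0,0],[-0.1,-0.72,-0.37,0,0],[-0.1,-0.71,-0.38,0,0],[-0.1,-0.71,-0.38,0,0],[-0.1,-0.71,-0.37,0,0],[-0.1,-0.71,-0.38,0,0],[-0.1,-0.71,-0.37,0,0],[-0.1,0,0,0,0],[-0.1,0,0,0,0]]}' 80 | grep -E 'grip|gap'
cat > held.py <<'E'
from h import *
import sys
hb=float(sys.argv[1])  # height of foot underside
sgn=float(sys.argv[2]) # +1 station a, -1 station b
plan()
tcp=status.get_state()['tcp_pos'][:2]*1000
th=np.radians(-95.7); ex=np.array([np.cos(th),np.sin(th)]); ey=np.array([-ex[1],ex[0]]); J=np.array([621.2,-13.1])
print('tcp jig',((tcp-J)@ex).round(1),((tcp-J)@ey).round(1))
for n in('top','scene'):
    c=cam(n); P=cloud(c); z=P[...,2]; f=c['frame']
    Q=P[...,:2]*1000-J; a=sgn*(Q@ex); b=sgn*(Q@ey)
    m=(a>-30)&(a<70)&(b>-50)&(b<10)&(abs(z-hb-.008)<.008)&(f.min(-1)>80)
    if m.sum()<10: print(n,'none',m.sum()); continue
    v,u=np.nonzero(m); q=np.array([ray(c,i,j,hb+.008)[:2] for i,j in zip(u,v)])*1000-J
    r=cv2.minAreaRect(q.astype(np.float32)); A=sgn*(q@ex); B=sgn*(q@ey)
    ang=[]
    k=(A>0)&(A<np.percentile(A,99)-5); p=np.polyfit(A[k],B[k],1)
    print(n,len(q),'z %.4f'%z[m].mean(),'toe end x %.1f'%A.max(),np.sort(A)[-6:].round(1),'y range %.1f %.1f'%(np.percentile(B[k],2),np.percentile(B[k],98)),'slope deg %.1f mid(x=30) %.1f'%(np.degrees(np.arctan(p[0])),np.polyval(p,30)))
    w=(a>-75)&(a<-35)&(b>-50)&(b<30)&(z>hb+.01)&(z<hb+.075)&(f.min(-1)>95)
    if w.sum()>20: print('   upright a: min %.1f med %.1f max %.1f  b %.1f %.1f n %d'%(a[w].min(),np.median(a[w]),a[w].max(),b[w].min(),b[w].max(),w.sum()))
E
python3 held.py 0.111 1
```

```text
finger_gap: 0.0424
grip_force: 81.6
t 16.27 pos [0.6156 0.0382 0.2174] ang 174.2 j6 -1.54 F [-1.  -0.5 -1.5] gap 42.4 grip 81.6 
 shift units x 0.00 y 0.00 z -0.00
tcp jig -50.5 -10.6
top 281 z 0.1173 toe end x 58.5 [56.8 57.  57.3 58.  58.2 58.5] y range -32.3 -13.9 slope deg 3.1 mid(x=30) -23.0
scene 208 z 0.1171 toe end x 56.7 [53.7 53.9 54.5 55.2 55.8 56.7] y range -40.8 -13.4 slope deg 1.1 mid(x=30) -27.1
   upright a: min -62.3 med -52.8 max -39.2  b -45.9 24.6 n 247
```

```bash
cat >> held.py <<'E'
    for s,e in((-1,'lo'),(1,'hi')):
        t=[];w=[]
        for x in range(-20,52,3):
            g=(A>=x)&(A<x+3)
            if g.sum()>3: t.append(x+1.5); w.append((s*B[g]).max()*s)
        p=np.polyfit(t,w,1); print('  ',e,'deg %.2f at0 %.1f at50 %.1f res %.1f'%(np.degrees(np.arctan(p[0])),p[1],np.polyval(p,50),np.std(np.polyval(p,t)-w)))
E
python3 held.py 0.111 1
```

```text
t 16.38 pos [0.6156 0.0376 0.2177] ang 174.1 j6 -1.54 F [-0.6 -0.2 -1.8] gap 42.8 grip 81.6 
 shift units x 0.00 y 0.00 z -0.00
tcp jig -49.9 -10.6
top 292 z 0.1174 toe end x 59.5 [58.2 58.5 58.7 59.  59.2 59.5] y range -32.5 -13.7 slope deg 2.7 mid(x=30) -23.0
   lo deg 2.04 at0 -32.3 at50 -30.5 res 0.9
   hi deg 2.37 at0 -15.7 at50 -13.7 res 0.6
scene 216 z 0.1174 toe end x 56.7 [53.7 53.9 54.5 55.2 55.8 56.7] y range -40.8 -12.3 slope deg 1.0 mid(x=30) -26.6
   upright a: min -61.7 med -52.5 max -38.4  b -45.8 22.5 n 251
   lo deg 2.03 at0 -39.9 at50 -38.2 res 1.6
   hi deg 2.84 at0 -15.3 at50 -12.8 res 1.7
```

```bash
python3 -m handwheel '{"deltas": [[-0.1,-0.06,-0.03,0,0.22],[-0.1,0,0,0.6,0],[-0.1,0,0,0.6,0],[-0.1,0,0,0.6,0],[-0.1,0,0,0.3,0],[-0.1,0,0,0,0],[-0.1,0,0,0,0]]}' 80 | grep -E 'grip|gap|force'
python3 held.py 0.027 1
python3 - <<'E'
from h import *
th=np.radians(-95.7); ex=np.array([np.cos(th),np.sin(th)]); ey=np.array([-ex[1],ex[0]]); J=np.array([621.2,-13.1])
c=cam('top');f=c['frame'].astype(int);v,u=np.mgrid[:384,:512]
# profiles: brightness along jig y at x=0..50 on plane z=.022 ; along x at y=-23
def px(X,z):
    q=c['R'].T@(np.array([*X,z])-c['o']); return q[:2]/q[2]*c['f']+[c['cx'],c['cy']]
def prof(fn,z): 
    o=[]
    for s in fn: 
        w=(J+s[0]*ex+s[1]*ey)/1000; p=px(w,z).astype(np.float32); o.append(int(cv2.remap(f.mean(-1).astype(np.float32),p[:1].reshape(1,1),p[1:].reshape(1,1),1)[0,0]))
    return o
print('y -56..0 step2 at x=10',prof([(10,y) for y in range(-56,2,2)],.022))
print('y 0..56 step2 at x=10',prof([(10,y) for y in range(0,58,2)],.022))
print('x 40..92 step2 y=-23',prof([(x,-23) for x in range(40,94,2)],.022))
E
```

```text
wrist_force: [0.0, -0.9, -0.5]
finger_gap: 0.0423
grip_force: 81.7
t 17.35 pos [0.6182 0.0404 0.135 ] ang 172.0 j6 -1.50 F [ 0.  -0.9 -0.5] gap 42.3 grip 81.7 
 shift units x 0.00 y 0.00 z -0.00
tcp jig -53.0 -8.3
top 291 z 0.0339 toe end x 58.8 [55.4 55.6 57.7 58.  58.5 58.8] y range -32.3 0.7 slope deg -6.3 mid(x=30) -21.0
   lo deg 0.43 at0 -31.7 at50 -31.3 res 0.7
   hi deg -12.29 at0 -3.6 at50 -14.5 res 4.1
scene 260 z 0.0341 toe end x 67.2 [55.3 57.3 57.6 62.1 64.6 67.2] y range -37.0 3.4 slope deg -7.5 mid(x=30) -21.2
   upright a: min -74.7 med -60.9 max -37.6  b -42.1 20.9 n 189
   lo deg 1.01 at0 -35.7 at50 -34.9 res 1.6
   hi deg -14.96 at0 0.4 at50 -13.0 res 5.4
y -56..0 step2 at x=10 [48, 93, 205, 248, 218, 142, 86, 88, 91, 84, 95, 147, 227, 222, 195, 195, 199, 192, 193, 190, 189, 189, 192, 209, 236, 219, 176, 129, 122]
y 0..56 step2 at x=10 [122, 55, 56, 91, 117, 116, 116, 169, 228, 243, 240, 238, 238, 239, 242, 248, 213, 132, 56, 90, 90, 85, 97, 140, 200, 174, 105, 51, 60]
x 40..92 step2 y=-23 [140, 146, 179, 194, 194, 189, 189, 200, 193, 154, 106, 84, 88, 89, 85, 103, 162, 244, 244, 242, 240, 241, 245, 252, 174, 92, 56]
```

```bash
python3 -m handwheel '{"deltas": [[-0.1,-0.07,0.02,0,0],[-0.1,0,0,0,0],[-0.1,0,0,0.1,0],[-0.1,0,0,0.1,0],[-0.1,0,0,0,0]]}' 80 | grep -E 'grip|gap|force'
python3 held.py 0.0195 1 | head -8
```

```text
wrist_force: [0.4, -4.9, -2.9]
finger_gap: 0.0427
grip_force: 81.8
t 18.12 pos [0.6176 0.0426 0.1261] ang 172.0 j6 -1.49 F [ 0.4 -4.9 -2.9] gap 42.7 grip 81.8 
 shift units x 0.00 y 0.00 z -0.00
tcp jig -55.0 -9.1
top 429 z 0.0251 toe end x 68.9 [66.8 67.  67.  67.3 67.6 68.9] y range -46.8 1.2 slope deg -6.2 mid(x=30) -25.9
   lo deg -1.79 at0 -43.7 at50 -45.2 res 3.9
   hi deg -14.11 at0 -2.5 at50 -15.1 res 4.7
scene 449 z 0.0255 toe end x 71.3 [65.  65.3 65.5 66.1 68.7 71.3] y range -53.6 8.7 slope deg -12.2 mid(x=30) -28.5
   upright a: min -75.0 med -63.9 max -45.7  b -44.3 21.0 n 184
```

```bash
python3 -m handwheel '{"deltas": [[-0.1,0.06,0,0,0],[-0.1,0,0,0,0],[-0.1,0,0,0.06,0],[-0.1,0,0,0,0]]}' 80 | grep -E 'grip|gap|force'
python3 held.py 0.0195 1 | head -3
python3 -m handwheel '{"deltas": [[-0.1,0,0,0.06,0],[-0.1,0,0,0.06,0],[-0.1,0,0,0,0],[-0.1,0,0,0,0]]}' 80 | grep -E 'grip|gap|force'
python3 held.py 0.012 1 
```

```text
wrist_force: [0.5, 0.3, -2.0]
finger_gap: 0.0426
grip_force: 81.6
t 18.73 pos [0.6167 0.0414 0.1232] ang 172.1 j6 -1.50 F [ 0.5  0.3 -2. ] gap 42.6 grip 81.6 
 shift units x 0.00 y 0.00 z -0.00
tcp jig -53.8 -9.9
wrist_force: [-1.8, 0.3, 5.3]
finger_gap: 0.0427
grip_force: 82.2
t 19.32 pos [0.6169 0.0412 0.1195] ang 172.1 j6 -1.50 F [-1.8  0.3  5.3] gap 42.7 grip 82.2 
 shift units x 0.00 y 0.00 z -0.00
tcp jig -53.6 -9.7
top 538 z 0.0189 toe end x 69.2 [67.  67.3 67.3 67.5 67.6 69.2] y range -49.9 5.5 slope deg 4.0 mid(x=30) -25.9
   lo deg -3.29 at0 -47.0 at50 -49.9 res 2.7
   hi deg 13.10 at0 -4.2 at50 7.5 res 3.9
scene 499 z 0.0193 toe end x 72.7 [70.7 71.  71.2 71.8 72.1 72.7] y range -58.2 4.5 slope deg 0.5 mid(x=30) -29.3
   upright a: min -74.9 med -62.9 max -35.6  b -44.9 29.5 n 229
   lo deg -0.14 at0 -57.1 at50 -57.2 res 1.8
   hi deg -12.28 at0 4.7 at50 -6.2 res 4.7
```

Height and force say bracket_2 is on the pocket floor. Releasing and lifting clear.

```bash
python3 -m handwheel '{"deltas": [[0.1,0,0,0,0],[0.4,0,0,0,0],[0.4,0,0,0,0],[0.5,0,0,0,0],[0.5,0,0,-0.3,0],[0.5,0,0,-0.7,0],[0.5,0,0,-1,0],[0.8,0,0,-1,0],[0.9,0,0,-0.5,0]]}' 80 | grep -E 'pos|force'
python3 - <<'E'
from h import *
plan(.4512,.1444,None,54)
E
```

```text
tcp_pos: [0.6178, 0.0411, 0.2626]
wrist_force: [0.7, 1.0, 0.4]
grip_force: 0.0
t 20.55 pos [0.6178 0.0411 0.2626] ang 172.1 j6 -1.50 F [0.7 1.  0.4] gap 81.2 grip 0.0
 roll -6.19 
 shift units x -4.89 y 0.36 z -0.00
```

```bash
python3 -m handwheel '{"deltas": [[0.9,0,0,0,0.98],[0.9,0,0,0,0.98],[0.9,0,0,0,0.98],[0.9,0,0,0,0.98],[0.9,0,0,0,0.98],[0.9,0,0,0,0.98],[0.9,0,0,0,0.98],[0.9,0,0,0,0.98],[0.9,0,0,0,0.98],[0.9,0,0,0,0.98],[0.9,0,0,0,0.98],[0.9,0,0,0,0.98],[0.9,0.97,-0.07,0,0],[0.9,0.97,-0.07,0,0],[0.9,0.97,-0.07,0,0],[0.9,0.97,-0.07,0,0],[0.9,0.97,-0.07,0,0],[0.9,0,0,0,0]]}' 80 | grep -E 'pos|force'
python3 - <<'E'
from h import *
plan(.4512,.1444,.1055,54)
# check seat of bracket 2 in station a
th=np.radians(-95.7); ex=np.array([np.cos(th),np.sin(th)]); ey=np.array([-ex[1],ex[0]]); J=np.array([621.2,-13.1])
for n in('top','scene'):
    c=cam(n); P=cloud(c); z=P[...,2]; Q=P[...,:2]*1000-J; a=Q@ex; b=Q@ey; f=c['frame'].astype(int)
    m=(abs(z-.082)<.006)&(a<-40)&(a>-60)&(abs(b+10)<35)&(f.min(-1)>95)
    print(n,'upright top: n %d z %.4f a %.1f..%.1f b %.1f..%.1f mean %.1f %.1f'%(m.sum(),z[m].mean(),a[m].min(),a[m].max(),b[m].min(),b[m].max(),a[m].mean(),b[m].mean()))
    q=(P[m][:,:2]*1000-J); print('  slope',np.round(np.degrees(np.polyfit(q@ey,q@ex,1)[0]),1))
    for x in(0,20,40,50):
        s=(abs(a-x)<4)&(b>-31)&(b<-17); print('  foot z at',x,np.median(z[s]).round(4),s.sum(),end='')
    print()
E
```

```text
tcp_pos: [0.4487, 0.1436, 0.2598]
wrist_force: [0.5, -0.1, 0.5]
grip_force: 0.0
t 22.80 pos [0.4487 0.1436 0.2598] ang 54.6 j6 0.76 F [ 0.5 -0.1  0.5] gap 81.5 grip 0.0
 roll 0.06 
 shift units x -0.04 y 0.05 z 3.86
top upright top: n 68 z 0.0813 a -55.0..-46.9 b -32.8..10.2 mean -50.7 -11.6
  slope 0.1
  foot z at 0 0.0193 21  foot z at 20 0.0197 17  foot z at 40 0.0192 16  foot z at 50 0.0205 19
scene upright top: n 47 z 0.0816 a -59.9..-48.3 b -32.8..12.8 mean -53.7 -14.8
  slope -0.8
  foot z at 0 0.0214 10  foot z at 20 0.0199 7  foot z at 40 0.0207 9  foot z at 50 0.0205 6
```

```bash
python3 -m handwheel '{"deltas": [[0.9,-0.03,0.03,0.8,0.06],[0.9,0,0,0.9,0],[0.9,0,0,0.9,0],[0.9,0,0,0.9,0],[0.9,0,0,0.37,0],[0.9,0,0,0,0],[0,0,0,0,0],[-0.1,0,0,0,0],[-0.1,0,0,0,0],[-0.1,0,0,0,0],[-0.1,0,0,0,0]]}' 80 | grep -E 'force|gap'
python3 - <<'E'
from h import *
plan()
E
python3 -m handwheel '{"deltas": [[-0.1,0,0,-0.5,0],[-0.1,0,0,-1,0],[-0.1,0,0,-1,0],[-0.1,0,0,-0.3,0],[-0.1,0,0,0,-0.99],[-0.1,0,0,0,-0.99],[-0.1,0,0,0,-0.99],[-0.1,0,0,0,-0.99],[-0.1,0,0,0,-0.99],[-0.1,0,0,0,-0.99],[-0.1,0,0,0,-0.99],[-0.1,0,0,0,-0.99],[-0.1,0,0,0,-0.99],[-0.1,0,0,0,-0.99],[-0.1,0,0,0,-0.99],[-0.1,0,0,0,-0.99],[-0.1,0,0,0,0]]}' 80 | grep -E 'force|gap'
python3 - <<'E'
from h import *
plan()
th=np.radians(-95.7); ex=np.array([np.cos(th),np.sin(th)]); ey=np.array([-ex[1],ex[0]]); J=np.array([621.2,-13.1])
t=(J+50*ex+10.5*ey)/1000; print(t); plan(t[0],t[1],None,174.3)
E
```

```text
wrist_force: [-0.1, 0.5, 6.5]
finger_gap: 0.0422
grip_force: 80.7
t 24.27 pos [0.4537 0.1431 0.1055] ang 53.9 j6 0.77 F [-0.1  0.5  6.5] gap 42.2 grip 80.7 
 shift units x 0.00 y 0.00 z -0.00
wrist_force: [0.6, -0.1, -2.6]
finger_gap: 0.0425
grip_force: 81.7
t 26.40 pos [0.4519 0.1428 0.2149] ang 172.5 j6 -1.30 F [ 0.6 -0.1 -2.6] gap 42.5 grip 81.7 
 shift units x 0.00 y 0.00 z -0.00
[ 0.6266821  -0.06389564]
t 26.40 pos [0.4519 0.1428 0.2149] ang 172.5 j6 -1.30 F [ 0.6 -0.1 -2.6] gap 42.5 grip 81.7
 roll -0.18 
 shift units x 4.71 y -4.86 z -0.00
```

```bash
python3 -m handwheel '{"deltas": [[-0.1,0.93,0,0,-0.02],[-0.1,0.93,0,0,0],[-0.1,0.93,0,0,0],[-0.1,0.93,0,0,0],[-0.1,0.93,0,0,0],[-0.1,0,-0.97,0,0],[-0.1,0,-0.97,0,0],[-0.1,0,-0.97,0,0],[-0.1,0,-0.97,0,0],[-0.1,0,-0.97,0,0],[-0.1,0,0,0,0],[-0.1,0,0,0,0]]}' 80 | grep -E 'force|gap'
python3 held.py 0.1095 -1
```

```text
wrist_force: [-0.2, -0.2, -2.1]
finger_gap: 0.0425
grip_force: 82.6
t 27.90 pos [ 0.6208 -0.0656  0.2147] ang 172.7 j6 -1.68 F [-0.2 -0.2 -2.1] gap 42.5 grip 82.6 
 shift units x 0.00 y 0.00 z -0.00
tcp jig 52.3 4.8
top none 0
scene 199 z 0.1165 toe end x 55.9 [53.7 53.7 53.8 55.8 55.8 55.9] y range -28.7 0.5 slope deg 0.1 mid(x=30) -14.0
   upright a: min -62.2 med -50.1 max -37.1  b -33.7 24.5 n 236
   lo deg -2.01 at0 -25.9 at50 -27.7 res 1.7
   hi deg -1.97 at0 -0.6 at50 -2.3 res 1.8
```

```bash
python3 -m handwheel '{"deltas": [[-0.1,-0.1,-0.155,0,-0.17],[-0.1,0,0,0.6,0],[-0.1,0,0,0.6,0],[-0.1,0,0,0.6,0],[-0.1,0,0,0.25,0],[-0.1,0,0,0,0],[-0.1,0,0,0,0]]}' 80 | grep -E 'gap|force'
python3 held.py 0.027 -1
```

```text
wrist_force: [0.6, -0.3, -1.7]
finger_gap: 0.0424
grip_force: 82.6
t 28.88 pos [ 0.6291 -0.0627  0.1351] ang 174.6 j6 -1.70 F [ 0.6 -0.3 -1.7] gap 42.4 grip 82.6 
 shift units x 0.00 y 0.00 z -0.00
tcp jig 48.6 12.8
top none 0
scene 118 z 0.0330 toe end x 30.4 [26.7 28.2 28.3 28.4 28.6 30.4] y range -38.1 16.0 slope deg -36.1 mid(x=30) -20.3
   upright a: min -73.8 med -46.3 max -35.1  b -44.5 15.9 n 240
   lo deg -27.77 at0 -14.2 at50 -40.5 res 14.7
   hi deg -0.64 at0 13.9 at50 13.3 res 2.5
```

```bash
python3 -m handwheel '{"deltas": [[-0.1,-0.01,0.035,0,0],[-0.1,0,0,0.15,0],[-0.1,0,0,0.1,0],[-0.1,0,0,0,0],[-0.1,0,0,0,0]]}' 80 | grep -E 'gap|wrist'
python3 held.py 0.019 -1 | sed -n 1,3p
python3 -m handwheel '{"deltas": [[-0.1,0,0,0.06,0],[-0.1,0,0,0,0]]}' 80 | grep -E 'pos|wrist'
```

```text
wrist_force: [-0.0, -0.3, -3.5]
finger_gap: 0.043
t 29.60 pos [ 0.627  -0.0621  0.1237] ang 174.5 j6 -1.70 F [-0.  -0.3 -3.5] gap 43.0 grip 82.6 
 shift units x 0.00 y 0.00 z -0.00
tcp jig 48.2 10.7
tcp_pos: [0.6269, -0.0621, 0.1213]
wrist_force: [0.2, -0.1, -2.2]
```

```bash
python3 -m handwheel '{"deltas": [[-0.1,0,0,0.06,0],[-0.1,0,0,0.05,0],[-0.1,0,0,0,0],[-0.1,0,0,0,0]]}' 80 | grep -E 'pos|wrist'
```

```text
tcp_pos: [0.6271, -0.0621, 0.1175]
wrist_force: [-2.9, 0.6, 1.6]
```

```bash
python3 -m handwheel '{"deltas": [[0.1,0,0,0,0],[0.4,0,0,0,0],[0.4,0,0,0,0],[0.5,0,0,0,0],[0.5,0,0,-0.3,0],[0.5,0,0,-0.7,0],[0.5,0,0,-1,0],[0.5,0,0,-0.8,0],[-0.2,0,0,0,0]]}' 80 | grep -E 'pos|wrist'
python3 - <<'E'
from h import *
th=np.radians(-95.7); ex=np.array([np.cos(th),np.sin(th)]); ey=np.array([-ex[1],ex[0]]); J=np.array([621.2,-13.1])
for n in('top','scene'):
    c=cam(n); P=cloud(c); z=P[...,2]; Q=P[...,:2]*1000-J; a=Q@ex; b=Q@ey; f=c['frame'].astype(int)
    for s in(1,-1):
        A,B=s*a,s*b; m=(abs(z-.082)<.006)&(A<-40)&(A>-60)&(abs(B+10)<35)&(f.min(-1)>95)
        if m.sum()>5: print(n,s,'upright top: n %d z %.4f mean %.1f %.1f'%(m.sum(),z[m].mean(),A[m].mean(),B[m].mean()))
        print('   foot z',[ (x,np.median(z[q]).round(4)) for x in(0,20,40,50) for q in [(abs(A-x)<4)&(B>-31)&(B<-17)] if q.sum()>3])
    red=(f[...,0]>150)&(f[...,1]<80)&(np.hypot(a,b)<50)
    if red.sum()>9: print('  red',rect(P,red))
plan(.6212,-.0131,.108,169.5)
E
```

```text
tcp_pos: [0.6288, -0.0625, 0.2334]
wrist_force: [0.3, -0.8, -0.1]
   foot z [(0, np.float64(0.6548)), (20, np.float64(0.649)), (40, np.float64(0.6526)), (50, np.float64(0.6525))]
   foot z []
scene 1 upright top: n 46 z 0.0816 mean -53.8 -14.9
   foot z [(0, np.float64(0.4465)), (20, np.float64(0.4238)), (40, np.float64(0.3209)), (50, np.float64(0.3302))]
scene -1 upright top: n 59 z 0.0813 mean -50.1 -9.8
   foot z [(20, np.float64(0.0204))]
  red (array([619.5, -10.9]), array([33.3,  8.8]), 79.95, 88)
t 31.68 pos [ 0.6272 -0.0621  0.2297] ang 174.5 j6 -1.70 F [-0.1  0.1  0.2] gap 34.7 grip 0.0
 roll 0.50 
 shift units x -1.18 y 0.37 z 3.04
```

```bash
python3 -m handwheel '{"deltas": [[-0.2,0,0,0,0.5],[-0.2,-0.59,0.18,0,0],[-0.2,-0.59,0.19,0,0],[-0.2,0,0,0.8,0],[-0.2,0,0,0.8,0],[-0.2,0,0,0.8,0],[-0.2,0,0,0.6,0],[-0.2,0,0,0,0]]}' 40 | grep -E 'pos|wrist'
python3 - <<'E'
from h import *
plan(.6212,-.0131,.108,169.5)
E
```

```text
tcp_pos: [0.6184, -0.0126, 0.1056]
wrist_force: [-1.1, -0.3, -0.6]
t 32.67 pos [ 0.6184 -0.0126  0.1056] ang 169.5 j6 -1.54 F [-1.1 -0.3 -0.6] gap 34.0 grip 0.0
 roll 0.00 
 shift units x -0.00 y -0.07 z -0.06
```

Correct slightly, raise 3 mm, then close on the wing.

```bash
python3 -m handwheel '{"deltas": [[-0.2,0,-0.07,-0.08,0],[-0.2,0,0,0,0],[-0.8,0,0,0,0],[-1,0,0,0,0],[-1,0,0,0,0],[-1,0,0,0,0]]}' 30 | grep -E 'pos|wrist|gap|grip'
python3 - <<'E'
from h import *
plan(.6212,-.0131,.108,169.5)
E
```

```text
tcp_pos: [0.6232, -0.0133, 0.1134]
wrist_force: [-4.2, 0.8, 5.7]
finger_gap: 0.0101
grip_force: 32.1
t 33.42 pos [ 0.6232 -0.0133  0.1134] ang 169.6 j6 -1.54 F [-4.2  0.8  5.7] gap 10.1 grip 32.1
 roll 0.01 
 shift units x 0.00 y 0.05 z 0.13
```

```bash
python3 -m handwheel '{"deltas": [[-1,0,0,-0.05,0.9],[-1,0,0,0,0.9],[-1,0,0,0,0.9],[-1,0,0,0,0.9]]}' 30 | grep -E 'pos|wrist|gap|grip'
python3 -m handwheel '{"deltas": [[-1,0,0,0,0.9],[-1,0,0,0,0.9],[-1,0,0,0,0.9],[-1,0,0,0,0.9],[-1,0,0,0,0.9],[-1,0,0,0,0.4],[-1,0,0,0,0.1],[-1,0,0,0,0]]}' 30 | grep -E 'pos|wrist|gap|grip'
python3 - <<'E'
from h import *
plan(); print(status.get_state()['ft_torque'])
E
```

```text
tcp_pos: [0.6231, -0.0133, 0.1134]
wrist_force: [1.0, 0.1, -4.7]
finger_gap: 0.0098
grip_force: 30.7
tcp_pos: [0.6231, -0.0132, 0.1135]
wrist_force: [-0.2, 1.2, -7.4]
finger_gap: 0.0103
grip_force: 30.3
t 34.92 pos [ 0.6231 -0.0132  0.1135] ang 83.6 j6 -0.04 F [-0.2  1.2 -7.4] gap 10.3 grip 30.3 
 shift units x 0.00 y 0.00 z -0.00
[ 0.22927807 -0.06713268  0.09358907]
```

```bash
python3 -m handwheel '{"deltas": [[-1,0,0,0,0.3],[-1,0,0,0,0.1],[-1,0,0,0,0]]}' 30 | grep -E 'wrist'
python3 - <<'E'
from h import *
plan(); print(status.get_state()['ft_torque'])
E
```

```text
wrist_force: [-0.2, 0.9, -9.7]
t 35.30 pos [ 0.6231 -0.0132  0.1136] ang 79.7 j6 0.03 F [-0.2  0.9 -9.7] gap 10.2 grip 49.7 
 shift units x 0.00 y 0.00 z -0.00
[0.1347166  0.08280667 1.06589823]
```

```bash
python3 -m handwheel '{"deltas": [[-0.6,0,0,0,0],[-0.5,0,0,0,0],[-0.5,0,0,0,0],[-0.5,0,0,-0.5,0],[-0.5,0,0,-1,0],[-0.5,0,0,-1,0],[-0.5,0,0,-1,0],[-0.5,0,0,-1,0],[-0.5,0,1,0,0],[-0.5,0,1,0,0],[-0.5,-0.5,1,0,0],[-0.5,-0.5,1,0,0]]}' 30 | grep -E 'pos|wrist'
python3 - <<'E'
from h import *
plan()
E
```

```text
tcp_pos: [0.6929, 0.1376, 0.2955]
wrist_force: [0.9, 0.9, 0.2]
t 36.80 pos [0.6929 0.1376 0.2955] ang 79.5 j6 0.27 F [0.9 0.9 0.2] gap 21.5 grip 0.0 
 shift units x 0.00 y 0.00 z -0.00
```

```bash
python3 -m handwheel '{"deltas": [[-0.5,0.5,0,-0.5,0],[-0.5,1,0,0,0],[-0.5,1,0.5,0,0],[-0.5,1,0.5,0,0],[-0.5,1,0.5,0,0],[-0.5,1,0.5,0,0],[-0.5,0,0,0,0]]}' 30 | grep -E 'pos|wrist'
python3 - <<'E'
from h import *
th=np.radians(-95.7); ex=np.array([np.cos(th),np.sin(th)]); ey=np.array([-ex[1],ex[0]]); J=np.array([621.2,-13.1])
for n in('top','scene'):
    c=cam(n); P=cloud(c); z=P[...,2]; Q=P[...,:2]*1000-J; a=Q@ex; b=Q@ey; f=c['frame'].astype(int)
    for s in(1,-1):
        A,B=s*a,s*b; m=(abs(z-.082)<.006)&(A<-40)&(A>-60)&(abs(B+10)<35)&(f.min(-1)>95)
        if m.sum()>5: print(n,s,'upright top: n %d z %.4f mean %.1f %.1f'%(m.sum(),z[m].mean(),A[m].mean(),B[m].mean()))
        print('   foot z',[ (x,np.median(z[q]).round(4)) for x in(-15,0,20,40,50) for q in [(abs(A-x)<4)&(B>-31)&(B<-17)] if q.sum()>3])
    red=(f[...,0]>150)&(f[...,1]<80)&(np.hypot(a,b)<50)
    if red.sum()>9: print('  red',rect(P,red))
    # bystanders
    d0=np.load(n+'.npz'); dz=abs(P-d0['P'])[...,2]>.012
    w=dz&(d0['P'][...,2]<.3)&(d0['P'][...,2]>.005)&(d0['P'][...,0]>.3)
    k,l,st,ce=cv2.connectedComponentsWithStats(w.astype(np.uint8))
    print('  changed:',[(st[i,4],d0['P'][l==i].mean(0).round(3).tolist()) for i in range(1,k) if st[i,4]>25])
E
```

```text
tcp_pos: [0.4882, 0.2566, 0.3155]
wrist_force: [-0.1, 0.1, -0.2]
top 1 upright top: n 67 z 0.0814 mean -50.8 -11.9
   foot z [(-15, np.float64(0.0198)), (0, np.float64(0.0263)), (20, np.float64(0.0193)), (40, np.float64(0.019)), (50, np.float64(0.0191))]
top -1 upright top: n 64 z 0.0815 mean -51.3 -8.3
   foot z [(-15, np.float64(0.0192)), (0, np.float64(0.0209)), (20, np.float64(0.0191)), (40, np.float64(0.0192)), (50, np.float64(0.0194))]
  red (array([624.4, -15.6]), array([ 9.5, 39.7]), 81.48, 54)
  changed: [(np.int32(409), [0.727, 0.556, 0.109]), (np.int32(101), [0.634, -0.066, 0.013]), (np.int32(120), [0.623, 0.04, 0.018]), (np.int32(175), [0.62, -0.014, 0.033]), (np.int32(1000), [0.559, 0.51, 0.039]), (np.int32(1189), [0.531, 0.35, 0.035]), (np.int32(287), [0.475, 0.12, 0.03]), (np.int32(1022), [0.435, 0.558, 0.028]), (np.int32(148), [0.456, -0.206, 0.052]), (np.int32(1270), [0.327, 0.531, 0.022])]
scene 1 upright top: n 48 z 0.0816 mean -53.9 -14.9
   foot z [(-15, np.float64(0.0202)), (0, np.float64(0.0256)), (20, np.float64(0.021)), (40, np.float64(0.0212)), (50, np.float64(0.021))]
scene -1 upright top: n 61 z 0.0812 mean -50.4 -9.7
   foot z [(0, np.float64(0.0307)), (20, np.float64(0.0208))]
  red (array([620.1, -10.9]), array([ 8.5, 31.7]), 83.24, 39)
  changed: [(np.int32(6036), [1.352, -2.282, 0.156]), (np.int32(5872), [1.093, 0.098, 0.22]), (np.int32(107), [0.673, 0.183, 0.171]), (np.int32(78), [0.482, -0.487, 0.024]), (np.int32(262), [0.456, -0.202, 0.045]), (np.int32(31), [0.621, -0.025, 0.05]), (np.int32(35), [0.641, -0.073, 0.021]), (np.int32(28), [0.623, 0.003, 0.051]), (np.int32(289), [0.364, -0.35, 0.021]), (np.int32(86), [0.648, 0.016, 0.015]), (np.int32(635), [0.45, 0.124, 0.03])]
```

```bash
python3 -c "
from workcell import hand_in; print(hand_in())"
```

```text
the job is handed in; nothing more can be done
None
```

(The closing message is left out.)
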